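Shut the stove's canister cover and snap its lock lever down

TASK

The gas canister is already lying in the portable stove. Push the open compartment cover fully shut, then push the lock lever on the stove's front down past its centre until it snaps into the locked position. Do it by pushing with the fingertips only: pick nothing up, do not shift the stove, and leave everything else on the table standing where it is.

Things in the scene. Friction and masses are not known exactly. Their poses are not given: they have to be found in the camera images.
- stove: portable single-burner gas stove: cream steel box 330 mm wide (its y), 260 deep (its x), flat top 85 mm above the table, 1.9 kg, loose on its feet. Origin: centre of its footprint, on the table. x: from its front (lever and knob) to its rear; y: to the left as seen from the front; z up. Burner at y = +60 mm, pan support 107 mm high. Canister compartment: y -165 to -50 mm, under the cover.
- cover (a joint): angle of the compartment cover, rad: 0 = shut, flat and flush on the stove, its outer face 90 mm above the table; 1.9 = fully open (stop). Starts about upright or leaning outwards (1.6 to 1.85). It is shut by pushing its outer face over towards the burner and down. Stiff hinge (0.15 N m): it stays at any angle and must be pushed all the way.
- cover_hinge (a point): middle of the cover's hinge line, on the stove's right-hand top edge (stove x = 0, y = -165, z = 85 mm); the line runs along stove x. The cover is a flat steel sheet, 256 mm along the hinge, 115 mm wide, 5 mm thick; its underside passes through the hinge line; 0.2 kg.
- cover_tab (a point): point on the cover's outer face (on top when shut) at the finger tab of its free long edge: 121 mm from the hinge line and 50 mm from the cover's middle towards the stove's front. The tab is 44 mm long and projects 10 mm past the edge.
- lock_lever (a joint): canister lock lever, rad: 0 = up, unlocked; 0.52 = down, locked; a stop at each end. Sprung over centre: it resists with about 10 N at its pad at first, less and less up to mid-travel (0.26), then snaps to the lower stop by itself. Its axis is parallel to stove y, at stove x = -85 mm and 52 mm above the table, inside the front.
- lever_pad (a point): middle of the upper face of the lever's black finger pad (24 mm in stove x, 26 in y, 12 thick), 74 mm from the lever's axis. The lever sticks out of a slot in the stove's front face (x = -130 mm) at stove y = -70 mm; the pad's middle stands about 25 mm out from that face, 77 mm above the table when up, 39 mm when down.
- knob_front (a point): centre of the front end of the black gas knob, 38 mm in diameter, that sticks out 24 mm from the stove's front face, 65 mm to the right of the lever and 46 mm above the table; it is fixed and not used.
- canister: gas canister, steel, 68 mm in diameter and 188 mm long, 0.33 kg, lying loose in its cradle in the compartment, valve to the front; correctly placed, its top 80 mm above the table, below the shut cover. Origin: middle of its length, on its axis.
- spare_canister: identical gas canister standing upright on the table in front of the burner side of the stove, 188 mm tall. Origin: centre of its foot.
- valve_cap: white plastic cap, 54 mm across and 22 mm high, lying on the table in front of the stove. Origin: centre of its underside.
- sauce_bottle: brown glass sauce bottle, 58 mm across, 210 mm tall, just left of the stove. Origin: centre of its foot.
- shaker: small metal shaker, 48 mm across, 74 mm tall, in front of the stove's right-hand corner. Origin: centre of its foot.
- bowl: white bowl, 130 mm across, 55 mm high, to the left of the stove. Origin: centre of its underside.
- saucepan: aluminium pot, 160 mm across, 85 mm high, near the robot on its right. Origin: centre of its underside.
- spoon: spoon with a wooden handle, about 0.2 m long, lying near the robot on its left. Origin: centre of its underside.
Things that resemble listed ones, but are neither listed nor needed, are in the scene too. What is shaped like the spare_canister but yellow is not meant.

How it is judged:
By the outcome, as a careful person would: the job done as asked, in the order asked, and still so for the second after the job is handed in, with the robot touching nothing.
It also fails if it takes over 42 s, if anything falls off the work surface, if the arm or the gripper's body presses on something with over 40 N, if the wrist force passes 120 N, or if a joint passes its speed limit or range.

ROBOT

A 6-joint arm with a two-finger parallel gripper is mounted at the origin on the work surface. World frame = base frame: x ahead of the robot, y to its left, z up, the work surface at z = 0. Lengths are in m, angles in rad, forces in N, time in s.
With the tool pointing down it reaches from about 0.25 to 0.8 m from the base axis. Payload 8.5 kg.
Tool frame: the origin (TCP) lies between the finger pads; the fingertips stand 14 mm ahead of it and the grasp point (between the pads) lies 5 mm behind it; z points along the fingers, y is the direction in which the jaws open and shut (so a half turn about z gives the same grasp; the last joint's range is limited). The gripper opens to 85 mm and grips with 20 to 120 N. Pads are 22 mm wide; open, the fingers measure 114 mm over their backs; the gripper's body (76 mm by 85 mm) begins 54 mm behind the grasp point. The pads swing forward as they close: fully open they stand 13 mm farther back than shut.
Start: joints at [-1.217, 0.238, -0.013, 1.319, 0, 1.571], TCP at [0.182, -0.492, 0.245] pointing down, gripper open.
Joint ranges: [-2.66, 2.66], [-1.03, 1.9], [-1.14, 1.46], [-1.82, 2.27], [-1.45, 1.34], [-3.14, 3.14]. Speed limits (rad/s): [2.22, 2.22, 2.79, 3.14, 3.14, 3.14].

INTERFACE

Orientations are given as a unit quaternion [x, y, z, w].
In Python, from workcell import r, viewer gives the robot as it stands.
- The arm moves only by the shell command python3 -m jog 'ROWS' [OPENING]. ROWS is JSON, a list of rows, each a list of 4 numbers: the shift along the tool's x, y, z in units of 40 mm (1.0 is 40 mm), then the turn about the tool's z in units of 8 degrees (1.0 is 8 degrees). A call has 1 to 5 rows; each row shifts and turns the commanded pose from where the row before left it, along the tool's axes as they then stand; what a row does not reach is not made up. A row lasts 1/10 s, in which the tool goes at most 50 mm and 8.59 degrees, less where a joint would pass 70% of its speed; a pose out of reach is approached as far as the arm can. A call is refused whole if a number of a shift passes 1 or a number of a turn 1, either way. A call with a gripper value outside its range is refused whole. OPENING is the opening, from 0 (shut) to 1 (fully open), set as the call begins (- or left out, the last holds). The fingers move at their own pace and stop on an object; the grip force is fixed at half the most. Time passes only in rows, so rows that do not move let the fingers close. It gives the time, the measured TCP pose, the force and the opening at its end, in the units of the state.
- r.read_state(): the state, without advancing time (a new reading comes with each control period).
- viewer.camera(name): name is "scene" or "top"; returns the picture (384x512x3 uint8, red, green, blue); there is no depth.
- viewer.calibration(name): a dict with "mtx" (3x3 intrinsics, pixels), "distortion" ([k1, k2, p1, p2, k3] as OpenCV has them; the pictures are not rectified), "origin" and "orientation" of the camera in the world. Camera axes: x right, y down, z forward; pixel columns grow to the right and rows downward; lengths in m; the calibration is good to about 2 mm. A picture is of the moment at which its call begins. calibration takes no time and is no camera call.
- r.sign_off(): hands the job in, once; it reports no verdict.
The state is a dict: "time": time; "qpos": joint angles; "joint_velocities": joint speeds; "joint_efforts": joint torques, N m; "ee_pos": TCP position; "ee_rot": TCP orientation; "force": force on the tool from outside, world axes, zero at the start; "wrist_torque": the same for the moment, N m; "grip_width": finger opening in m.
Only numpy, scipy, OpenCV 4.12 (cv2) and the standard library are available. Lean on these libraries where they do the work, as an engineer would, in place of code of your own. Each camera call takes 0.05 s, during which the arm holds its last target.

## Working session

There is one attempt and no reset: what is moved stays moved. The work goes in short steps, Python scripts to look and compute and a shell command to move; the robot and the scene stay as the last step left them, time stands still between calls to the robot, and variables do not carry over. Pictures are saved under pics/ and viewed, and the job is handed in when it is done.

```bash
ls; mkdir -p pics; python3 - <<'E'
from workcell import r, viewer
import cv2
for n in ("scene","top"):
    im=viewer.camera(n); cv2.imwrite(f"pics/{n}0.png",im[...,::-1])
    print(n,viewer.calibration(n))
s=r.read_state(); print({k:s[k] for k in("time","ee_pos","ee_rot","force","grip_width")})
E
```

```text
pics
scene {'mtx': array([[361.5218524 ,   0.        , 259.79047129],
       [  0.        , 361.5218524 , 194.61965814],
       [  0.        ,   0.        ,   1.        ]]), 'distortion': array([-0.08637757,  0.        ,  0.        ,  0.        ,  0.        ]), 'origin': array([1.29596471, 0.15823764, 0.66389089]), 'orientation': array([ 0.56083074,  0.68888127, -0.3558264 , -0.29034298])}
top {'mtx': array([[420.83860137,   0.        , 252.00557708],
       [  0.        , 420.83860137, 190.65041469],
       [  0.        ,   0.        ,   1.        ]]), 'distortion': array([-0.03958382,  0.        ,  0.        ,  0.        ,  0.        ]), 'origin': array([0.3134578 , 0.00471797, 1.24096568]), 'orientation': array([-0.70282736,  0.7064503 , -0.05503751,  0.06270999])}
{'time': 0.1, 'ee_pos': array([ 0.18175453, -0.49214117,  0.2447606 ]), 'ee_rot': array([ 9.84392478e-01,  1.75985889e-01, -1.23569213e-04, -6.32508378e-04]), 'force': array([0.59638195, 0.03009416, 0.5165897 ]), 'grip_width': 0.08557259925927269}
```

View pics/scene0.png

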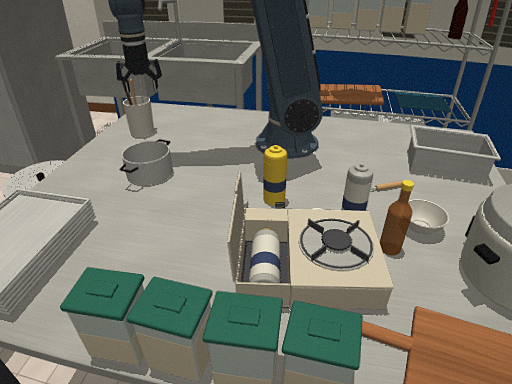

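View pics/top0.png

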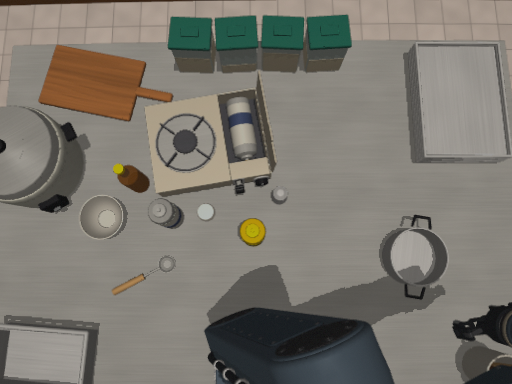

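```bash
python3 - <<'E'
import cv2
a=cv2.imread("pics/top0.png")[70:250,130:310]; cv2.imwrite("pics/topc.png",cv2.resize(a,None,fx=3.3,fy=3.3,interpolation=cv2.INTER_CUBIC))
a=cv2.imread("pics/scene0.png")[140:320,210:410]; cv2.imwrite("pics/scenec.png",cv2.resize(a,None,fx=3.3,fy=3.3,interpolation=cv2.INTER_CUBIC))
E
```

```text
(no output)
```

View pics/topc.png

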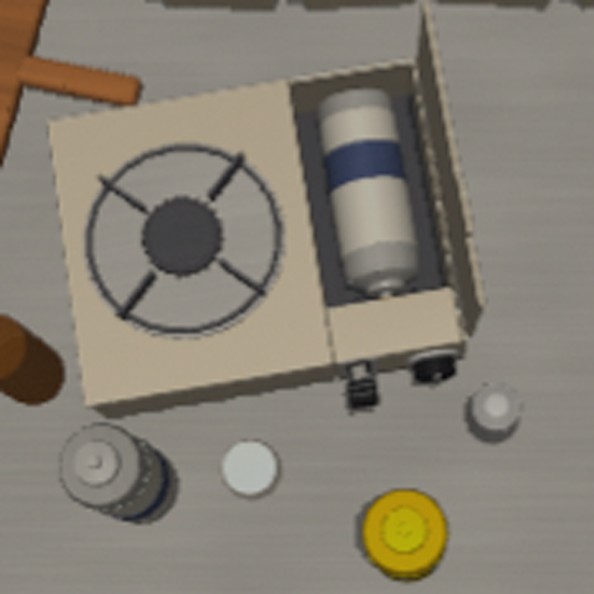

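View pics/scenec.png

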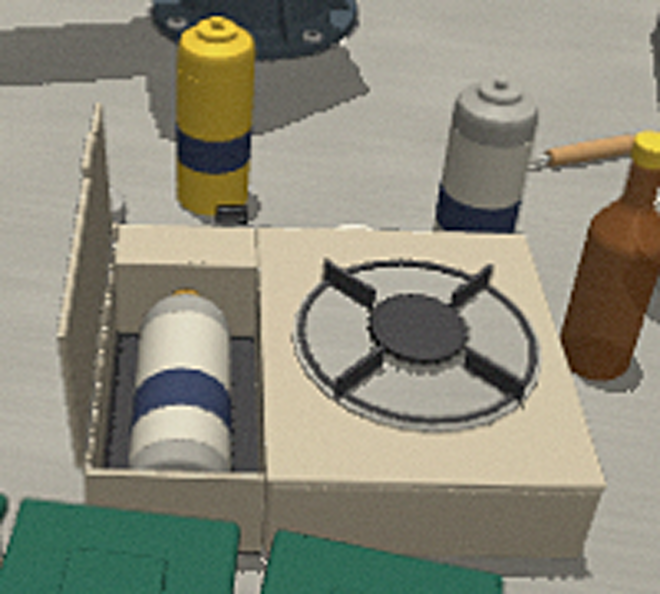

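```bash
cat > h.py <<'E'
import numpy as np, cv2
from workcell import r, viewer
from scipy.spatial.transform import Rotation as R
def ray(n,p):
    c=viewer.calibration(n); u=cv2.undistortPoints(np.array([[p]],float),c["mtx"],c["distortion"])[0,0]
    d=R.from_quat(c["orientation"]).apply([u[0],u[1],1]); return np.array(c["origin"]),d/np.linalg.norm(d)
def on(n,p,z):
    o,d=ray(n,p); return o+d*(z-o[2])/d[2]
def tri(p,q):
    o,d=ray("scene",p);a,e=ray("top",q)
    t=np.linalg.lstsq(np.c_[d,-e],a-o,rcond=None)[0]; A=o+d*t[0];B=a+e*t[1]; return (A+B)/2,np.linalg.norm(A-B)
def proj(n,P):
    c=viewer.calibration(n);Rm=R.from_quat(c["orientation"]).inv()
    return cv2.projectPoints(np.atleast_2d(P).astype(float),Rm.as_rotvec(),-Rm.apply(c["origin"]),c["mtx"],c["distortion"])[0][:,0]
E
python3 - <<'E'
from h import *
np.set_printoptions(precision=4,suppress=True)
T=lambda x,y:(130+(x+.5)/3.3-.5,70+(y+.5)/3.3-.5)
S=lambda x,y:(210+(x+.5)/3.3-.5,140+(y+.5)/3.3-.5)
P={k:on("top",T(*p),.085) for k,p in dict(RL=(50,122),FL=(87,405),RR=(415,62),FR=(462,345)).items()}
for k,v in P.items(): print(k,v)
for a,b in(("RL","FL"),("RL","RR"),("FL","FR"),("RR","FR")):
    d=P[a]-P[b]; print(a,b,np.linalg.norm(d),np.degrees(np.arctan2(d[1],d[0])))
for k,p in dict(RL=(600,487),FL=(527,235),RR=(90,470),FR=(118,227)).items(): print("scene",k,on("scene",S(*p),.085))
print("cover front free", tri(S(100,105),T(482,303)))
print("cover rear free", tri(S(62,338),T(428,3)))
print("lever pad .077", on("top",T(363,385),.077), "knob", on("top",T(433,370),.046))
for k,p,z in(("shaker",(497,407),.074),("yellow",(404,530),.188),("spare",(97,463),.188),("cap",(250,468),.022)): print(k,on("top",T(*p),z))
s=r.read_state(); print(R.from_quat(s["ee_rot"]).as_matrix())
E
```

```text
RL [0.7573 0.3272 0.085 ]
FL [0.5048 0.2854 0.085 ]
RR [0.8097 0.0057 0.085 ]
FR [ 0.5545 -0.0328  0.085 ]
RL FL 0.2560180979807301 9.389827061441716
RL RR 0.3256723594958104 99.24954030403397
FL FR 0.3220167333321095 98.88430249047671
RR FR 0.258087894794744 8.575681063037058
scene RL [0.764  0.3261 0.085 ]
scene FL [0.5095 0.29   0.085 ]
scene RR [0.8126 0.0105 0.085 ]
scene FR [ 0.5651 -0.0308  0.085 ]
cover front free (array([ 0.5639, -0.0437,  0.1967]), np.float64(0.0025490560915917802))
cover rear free (array([ 0.8125, -0.0036,  0.1949]), np.float64(0.0031992354768828725))
lever pad .077 [0.5219 0.0517 0.077 ] knob [ 0.5404 -0.0084  0.046 ]
shaker [ 0.5027 -0.0623  0.074 ]
yellow [0.3903 0.0161 0.188 ]
spare [0.4426 0.2512 0.188 ]
cap [0.4578 0.1538 0.022 ]
[[ 0.9381  0.3465 -0.0005]
 [ 0.3465 -0.9381  0.0012]
 [-0.     -0.0013 -1.    ]]
```

```bash
cat >> h.py <<'E'
C=np.array([.659,.144,0]); YAW=9.1
RS=R.from_euler("z",YAW,degrees=True)
def s2w(p): return C+RS.apply(np.asarray(p,float))
def w2s(p): return RS.inv().apply(np.asarray(p)-C)
def st():
    s=r.read_state(); print("t",round(s["time"],2),"stoveTCP mm",np.round(w2s(s["ee_pos"])*1e3,1),"F stove",np.round(RS.inv().apply(s["force"]),1),"gw",round(s["grip_width"],3), "yaw rel", round(np.degrees(np.arctan2(*R.from_quat(s["ee_rot"]).as_matrix()[[1,0],0]))-YAW,1)); return s
def need(p):
    s=st(); d=s2w(p)-s["ee_pos"]; print("tool units",np.round(R.from_quat(s["ee_rot"]).inv().apply(d)/.04,2))
E
python3 -m jog '[[0,0,0,1],[0,0,0,0.4]]' 0; python3 - <<'E'
from h import *
need([-.04,-.215,.245])
print(w2s([.5027,-.0623,0]))
for b,z in((-115,.245),):print(s2w([-.04,-.215,0]))
E
```

```text
time: 0.3
ee_pos: [0.1818, -0.4922, 0.2449]
ee_rot: [0.997, 0.077, -0.0, -0.0]
force: [0.3, -0.3, 0.0]
grip_width: 0.0594
t 0.3 stoveTCP mm [-571.8 -552.8  244.9] F stove [ 0.3 -0.3  0. ] gw 0.059 yaw rel -0.3
tool units [13.25 -8.52  0.  ]
[-0.18696079 -0.17898336  0.        ]
[ 0.65350743 -0.07462029  0.        ]
```

```bash
python3 -m jog '[[0.9,-0.55,0,0],[0.9,-0.55,0,0],[0.9,-0.55,0,0],[0.9,-0.55,0,0],[0.9,-0.55,0,0]]' 0;python3 -m jog '[[0.9,-0.55,0,0],[0.9,-0.55,0,0],[0.9,-0.55,0,0],[0.9,-0.55,0,0],[0.9,-0.55,0,0]]'; python3 - <<'E'
from h import *
need([-.04,-.225,.245])
E
```

```text
time: 0.8
ee_pos: [0.3432, -0.3541, 0.2451]
ee_rot: [0.997, 0.079, -0.0, -0.0]
force: [0.7, -0.4, -0.1]
grip_width: 0.0003
time: 1.3
ee_pos: [0.5037, -0.217, 0.245]
ee_rot: [0.997, 0.079, -0.0, -0.0]
force: [0.7, -1.2, 0.5]
grip_width: -0.0002
t 1.3 stoveTCP mm [-210.4 -331.9  245. ] F stove [ 0.5 -1.3  0.5] gw -0.0 yaw rel -0.0
tool units [ 4.26 -2.67 -0.  ]
```

```bash
python3 -m jog '[[0.9,-0.55,0,0],[0.9,-0.5,0,0],[0.9,-0.5,0,0],[0.9,-0.5,0.7,0],[0.65,-0.55,0.7,0]]'; python3 - <<'E'
from h import *
need([-.04,-.22,.184])
for n in ("scene","top"): cv2.imwrite(f"pics/{n}1.png",cv2.resize(viewer.camera(n)[60:300,130:400,::-1],None,fx=2.2,fy=2.2,interpolation=cv2.INTER_CUBIC))
E
```

```text
time: 1.8
ee_pos: [0.6564, -0.0877, 0.1885]
ee_rot: [0.997, 0.079, 0.001, 0.0]
force: [-0.3, -0.5, -0.3]
grip_width: -0.0002
t 1.8 stoveTCP mm [ -39.2 -228.3  188.5] F stove [-0.4 -0.4 -0.3] gw -0.0 yaw rel -0.0
tool units [-0.02 -0.21  0.11]
```

View pics/scene1.png

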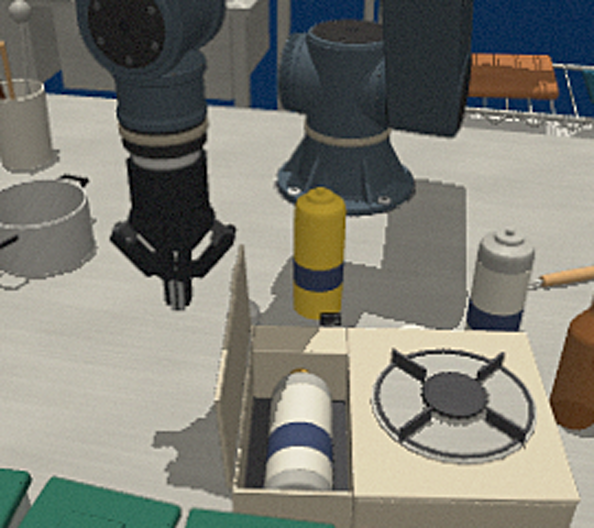

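View pics/top1.png

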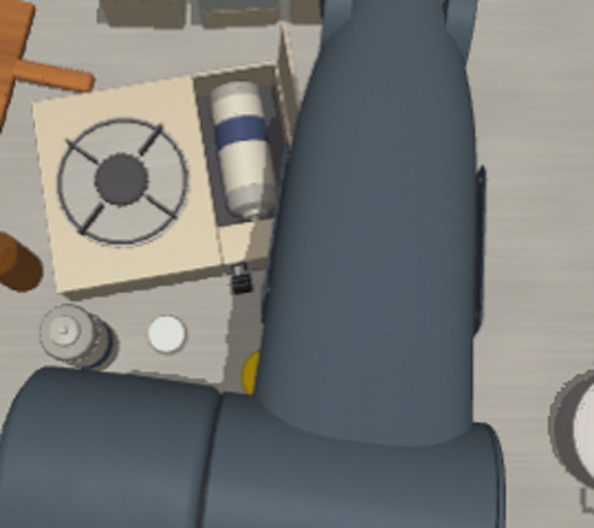

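```bash
python3 - <<'E'
from h import *
s=st();p=s["ee_pos"]
for dz in(.014,.02,.027): print(dz,((proj("scene",p-[0,0,dz])-[130,60])*2.2).round())
def g(x,y): return (130+x/2.2,60+y/2.2)
for q in((165,303),(191,303)):
    o,d=ray("scene",g(*q)); print(w2s(o+d*(p[0]-o[0])/d[0]))
E
```

```text
t 1.9 stoveTCP mm [ -40.7 -225.8  183.8] F stove [-1.  -0.4  0.4] gw 0.0 yaw rel 0.2
0.014 [[182. 307.]]
0.02 [[183. 311.]]
0.027 [[183. 317.]]
[-0.04367665 -0.24428009  0.17213818]
[-0.03908125 -0.21559006  0.17641344]
```

```bash
python3 -m jog '[[0,-0.4,0,0],[0,-0.3,0,0],[0,-0.3,0,0],[0,-0.3,0,0],[0,-0.2,0,0]]'; python3 - <<'E'
from h import *
st()
cv2.imwrite(f"pics/scene2.png",cv2.resize(viewer.camera("scene")[60:300,130:400,::-1],None,fx=2.2,fy=2.2,interpolation=cv2.INTER_CUBIC))
E
```

```text
time: 2.4
ee_pos: [0.6445, -0.029, 0.1905]
ee_rot: [0.997, 0.079, 0.001, 0.0]
force: [-0.8, -1.5, 1.8]
grip_width: -0.0003
t 2.4 stoveTCP mm [ -41.7 -168.5  190.5] F stove [-1.  -1.4  1.8] gw -0.0 yaw rel -0.0
```

View pics/scene2.png

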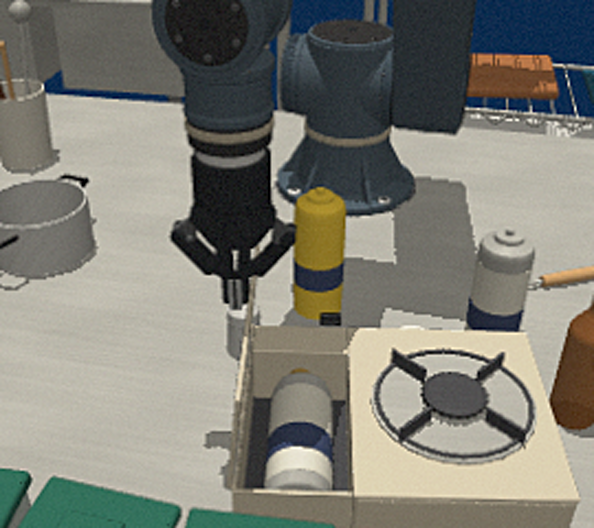

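```bash
python3 -m jog '[[0,-0.4,0.05,0],[0,-0.4,0.1,0],[0,-0.27,0.17,0],[0,-0.26,0.18,0],[0,0,0,0]]'; python3 - <<'E'
from h import *
need([-.04,-.099,.151])
E
```

```text
time: 2.95
ee_pos: [0.6354, 0.0246, 0.1678]
ee_rot: [0.997, 0.08, -0.001, -0.0]
force: [-0.5, -0.2, -0.6]
grip_width: 0.0002
t 2.95 stoveTCP mm [ -42.2 -114.2  167.8] F stove [-0.5 -0.2 -0.6] gw 0.0 yaw rel 0.1
tool units [ 0.06 -0.38  0.42]
```

```bash
python3 -m jog '[[0,-0.2,0.2,0],[0,-0.18,0.22,0],[0,-0.2,0.37,0],[0,-0.12,0.38,0],[0,0,0,0]]'; python3 - <<'E'
from h import *
need([-.04,-.084,.104])
cv2.imwrite(f"pics/scene3.png",cv2.resize(viewer.camera("scene")[60:300,130:400,::-1],None,fx=2.2,fy=2.2,interpolation=cv2.INTER_CUBIC))
E
```

```text
time: 3.45
ee_pos: [0.6304, 0.0511, 0.1199]
ee_rot: [0.997, 0.079, -0.002, -0.0]
force: [-0.6, -0.2, -0.2]
grip_width: 0.0001
t 3.45 stoveTCP mm [-43.  -87.2 119.9] F stove [-0.6 -0.1 -0.2] gw 0.0 yaw rel 0.0
tool units [ 0.08 -0.08  0.4 ]
```

View pics/scene3.png

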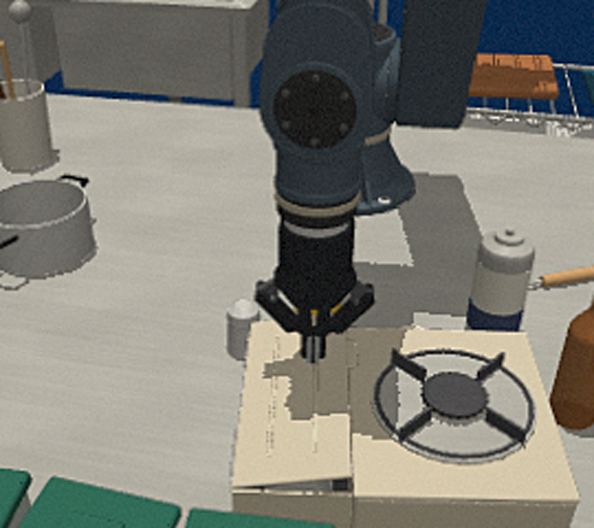

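```bash
python3 -m jog '[[0,0,0.2,0],[0,0,0.15,0],[0,0,0.05,0],[0,0,0,0]]'; python3 -m jog '[[0,0,0.05,0],[0,0,0,0]]'
```

```text
time: 3.9
ee_pos: [0.6318, 0.0503, 0.1062]
ee_rot: [0.997, 0.079, -0.0, -0.0]
force: [-0.6, 0.1, -0.8]
grip_width: -0.0
time: 4.1
ee_pos: [0.6319, 0.0504, 0.1045]
ee_rot: [0.997, 0.079, 0.0, -0.0]
force: [-0.9, 0.3, 0.8]
grip_width: -0.0003
```

```bash
python3 -m jog '[[0,0,0.05,0],[0,0,0,0]]'; python3 -m jog '[[0,0,0.05,0],[0,0,0,0]]'; python3 -m jog '[[0,0,0.05,0],[0,0,0,0]]'
```

```text
time: 4.3
ee_pos: [0.6321, 0.0505, 0.104]
ee_rot: [0.997, 0.079, 0.001, -0.0]
force: [-4.7, 0.3, 12.4]
grip_width: -0.0002
time: 4.5
ee_pos: [0.6321, 0.0505, 0.1038]
ee_rot: [0.997, 0.079, 0.001, -0.0]
force: [-9.5, -0.1, 26.4]
grip_width: -0.0001
time: 4.7
ee_pos: [0.6322, 0.0505, 0.1037]
ee_rot: [0.997, 0.079, 0.002, 0.0]
force: [-14.2, -2.1, 40.5]
grip_width: -0.0
```

```bash
python3 -m jog '[[0,0,-0.5,0],[0,0,-0.8,0],[-0.5,0,-0.5,0],[-0.9,0,0,0],[-0.8,0,0,0]]'; python3 -m jog '[[-0.5,-0.2,0,0],[0,-0.2,0,0],[0,0,0,0]]'; python3 - <<'E'
from h import *
need([-.157,-.07,.11])
for n in ("scene","top"): cv2.imwrite(f"pics/{n}4.png",cv2.resize(viewer.camera(n)[60:300,130:400,::-1],None,fx=2.2,fy=2.2,interpolation=cv2.INTER_CUBIC))
E
```

```text
time: 5.2
ee_pos: [0.5443, 0.0365, 0.1711]
ee_rot: [0.997, 0.079, 0.001, -0.0]
force: [-1.4, 0.4, 0.4]
grip_width: -0.0002
time: 5.5
ee_pos: [0.5231, 0.05, 0.1711]
ee_rot: [0.997, 0.079, 0.001, -0.0]
force: [0.3, 0.1, -0.5]
grip_width: 0.0002
t 5.5 stoveTCP mm [-149.   -71.3  171.1] F stove [ 0.3  0.1 -0.5] gw 0.0 yaw rel 0.0
tool units [-0.2  -0.03  1.53]
```

View pics/scene4.png

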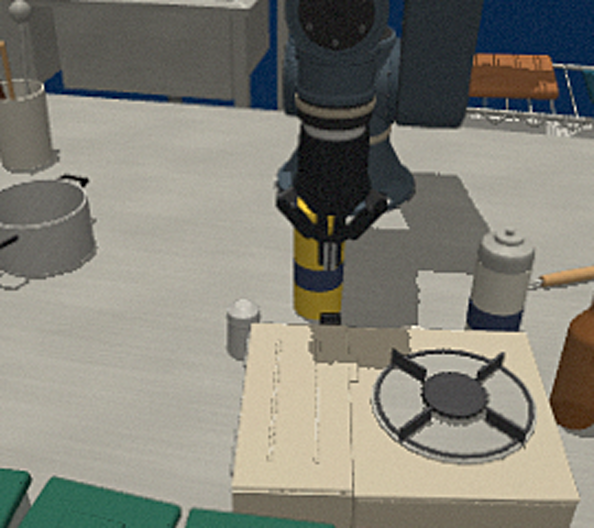

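View pics/top4.png

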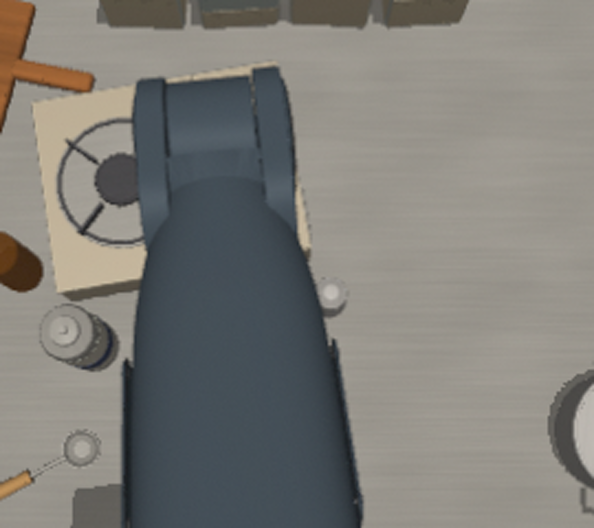

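```bash
python3 -m jog '[[-0.2,-0.03,0.5,0],[0,0,0.7,0],[0,0,0.55,0],[0,0,0,0]]'; python3 -m jog '[[0,0,0.1,0],[0,0,0.1,0],[0,0,0,0]]';  python3 - <<'E'
from h import *
st()
E
```

```text
time: 6.0
ee_pos: [0.5137, 0.049, 0.0978]
ee_rot: [0.997, 0.079, -0.002, 0.0]
force: [0.1, -0.5, 0.7]
grip_width: 0.0001
time: 6.3
ee_pos: [0.5158, 0.0493, 0.0934]
ee_rot: [0.997, 0.079, 0.001, -0.0]
force: [-0.7, 0.5, 3.0]
grip_width: 0.0
t 6.3 stoveTCP mm [-156.3  -70.9   93.4] F stove [-0.6  0.6  3. ] gw 0.0 yaw rel -0.0
```

```bash
python3 -m jog '[[0,0,0.1,0],[0,0,0.1,0],[0,0,0.1,0],[0,0,0,0]]'; python3 -m jog '[[0,0,0.1,0],[0,0,0.1,0],[0,0,0.1,0],[0,0,0,0]]';  python3 - <<'E'
from h import *
st()
E
```

```text
time: 6.7
ee_pos: [0.5146, 0.0491, 0.0812]
ee_rot: [0.997, 0.079, 0.0, 0.0]
force: [-4.4, -0.6, 5.4]
grip_width: -0.0002
time: 7.1
ee_pos: [0.5147, 0.0492, 0.0681]
ee_rot: [0.997, 0.079, -0.0, -0.0]
force: [0.5, 0.3, -0.3]
grip_width: 0.0005
t 7.1 stoveTCP mm [-157.5  -70.7   68.1] F stove [ 0.5  0.3 -0.3] gw 0.0 yaw rel -0.0
```

```bash
python3 -m jog '[[0,0,0.15,0],[0,0,0.12,0],[0,0,0.05,0],[0,0,0,0]]'; python3 -m jog '[[0,0,0.05,0],[0,0,0.05,0],[0,0,0,0]]';  python3 - <<'E'
from h import *
st()
E
```

```text
time: 7.5
ee_pos: [0.5144, 0.0492, 0.0553]
ee_rot: [0.997, 0.079, -0.0, -0.0]
force: [-0.6, 0.5, 0.1]
grip_width: -0.0
time: 7.8
ee_pos: [0.5149, 0.0492, 0.0537]
ee_rot: [0.997, 0.079, 0.001, -0.0]
force: [-6.7, -1.2, 25.1]
grip_width: -0.0001
t 7.8 stoveTCP mm [-157.2  -70.8   53.7] F stove [-6.8 -0.1 25.1] gw -0.0 yaw rel -0.0
```

```bash
python3 -m jog '[[0,0,-0.3,0],[0,0,-0.8,0],[0,0,-1,0],[0,0,-1,0],[0,0,-1,0]]'; python3 -m jog '[[0,0.9,-0.7,0],[0,1,0,0],[0,1,0,0],[0,1,0,0],[0,1,0,0]]';python3 -m jog '[[0,1,0,0],[0,1,0,0],[0,1,0,0],[0,1,0,0],[0,0,0,0]]'; python3 - <<'E'
from h import *
st()
for n in ("scene","top"):
    im=viewer.camera(n); cv2.imwrite(f"pics/{n}5f.png",im[...,::-1]); cv2.imwrite(f"pics/{n}5.png",cv2.resize(im[60:300,100:370,::-1],None,fx=2.2,fy=2.2,interpolation=cv2.INTER_CUBIC))
E
```

```text
time: 8.3
ee_pos: [0.5144, 0.0492, 0.2176]
ee_rot: [0.997, 0.079, 0.0, -0.0]
force: [0.3, 0.1, -0.4]
grip_width: -0.0
time: 8.8
ee_pos: [0.5456, -0.146, 0.2441]
ee_rot: [0.997, 0.079, 0.0, 0.0]
force: [0.0, -0.5, 0.1]
grip_width: 0.0003
time: 9.3
ee_pos: [0.5709, -0.3068, 0.2428]
ee_rot: [0.997, 0.077, -0.0, 0.0]
force: [0.7, 0.2, -0.1]
grip_width: -0.0001
t 9.3 stoveTCP mm [-158.3 -431.2  242.8] F stove [ 0.7  0.1 -0.1] gw -0.0 yaw rel -0.2
```

View pics/scene5.png

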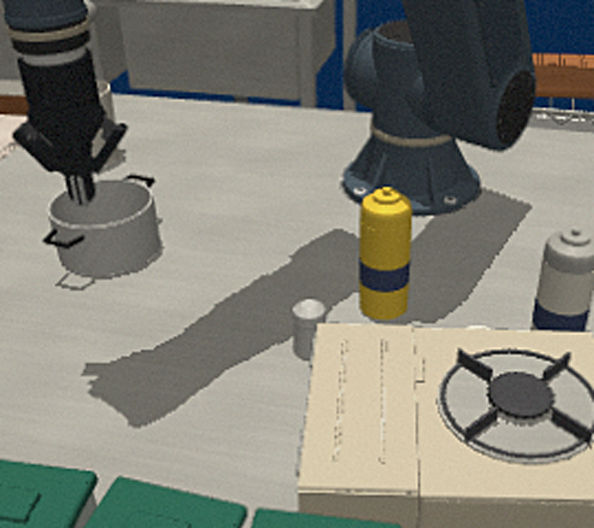

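View pics/top5.png

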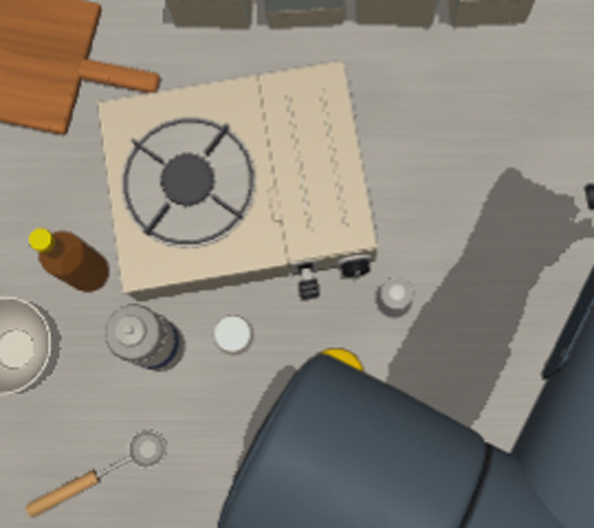

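```bash
python3 - <<'E'
from h import *
a,b=[cv2.imread(f"pics/top{k}.png",0) for k in("0","5f")]
for n,(x0,x1,y0,y1) in dict(burner=(145,212,110,190),spare=(145,185,195,232),cap=(195,218,200,224),shaker=(268,292,184,206),bottle=(110,150,160,195),bowl=(78,127,192,242)).items():
    s,_=cv2.phaseCorrelate(a[y0:y1,x0:x1].astype(float),b[y0:y1,x0:x1].astype(float)); print(n,np.round(s,2))
r.sign_off(); print(r.read_state()["time"])
E
```

```text
burner [-0.01  0.  ]
spare [-0.02 -0.  ]
cap [ 0.01 -0.01]
shaker [ 0.23 -0.24]
bottle [0.01 0.04]
bowl [-0.02  0.01]
the job is handed in; nothing more can be done
the job is handed in; nothing more can be done
```

The cover is shut and the lock lever is down in its locked position. I did both with closed fingertips, in that order, and handed the job in at about 9.4 s with the arm clear of everything.

- **Cover:** I pushed its outer face over and down until it met a hard stop, with the fingertips at about 90 mm and the force rising to 40 N. Both camera views show it flush.
- **Lever:** Pressing on the pad, the resistance was about 5 N and then dropped to zero just past mid-travel, so it snapped over. A light follow-up press met the lower stop at about 40 mm (expected 39 mm). The final scene picture cannot show the lever itself, because it is hidden behind the stove's front. The top view is consistent with it being down.
- **Surroundings:** Comparing the top view from before and after, the stove, spare canister, valve cap, bottle and bowl shifted less than 0.05 px. The shaker read about 0.3 px (under 1 mm). I put that down to the changed shadow and cover in its surroundings, as no stray contact force was seen. The saucepan and spoon were not compared numerically. The arm hid the yellow canister in part.

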